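Set out the dyeing and edge-finishing station

ROBOT

A 6-joint arm with a two-finger parallel gripper is mounted at the origin on a cart in front of the work surface, level with it; the furniture and walls round the work are solid. World frame = base frame: x ahead of the robot, y to its left, z up, the work surface at z = 0. Lengths are in mm, angles in rad, forces in N, time in s.
With the tool pointing down it reaches from about 350 to 725 mm from the base axis. Payload 6 kg.
Tool frame: the origin (TCP) lies midway between the tips of the shut fingers; the grasp point (between the pads) lies 19 mm behind it (robot.grip_depth is the distance from the TCP to the grasp point, in mm); x points along the fingers, z is the direction in which the jaws open and shut, and the axes are right-handed (so a half turn about x gives the same grasp; the last joint's range is limited). The gripper opens to 85 mm and grips with 20 to 120 N. Pads are 22 mm wide; open, the fingers measure 114 mm over their backs; the gripper's body (76 mm by 85 mm) begins 54 mm behind the grasp point. The pads swing forward as they close: fully open they stand 13 mm farther back than shut.
Start: joints at [-0.838, 0.04, 0.085, 0, -1.615, -0.334], TCP at [232.994, -552.89, 231.261] pointing down, gripper open.
Joint ranges: [-2.56, 2.56], [-1.29, 2.01], [-1.08, 1.49], [-3.29, 1.98], [-2.81, -0.18], [-2.99, 2.99]. Speed limits (rad/s): [2.57, 2.57, 3.01, 3.14, 3.14, 3.14].

INTERFACE

Orientations are given as a 3x3 rotation matrix whose columns are the frame's x, y, z axes.
In Python, from workcell import robot gives the robot as it stands.
- The arm moves only by the shell command python3 -m jog 'ROWS' [FORCE]. ROWS is JSON, one flat list of numbers, 7 for each row, row after row: the shift along the world's x, y, z in cm, then the turn, a rotation vector about the world's x, y, z in rad, then the opening, from -1 (shut) to 1 (fully open), so that 0 is half open. A call has 1 to 20 rows; each row is the pose to reach, as a shift and turn from the pose commanded when the call began; what a row does not reach only later rows make up. A row lasts 1/12 s, in which the tool goes at most 41.7 mm and 7.16 degrees, less where a joint would pass 70% of its speed; a pose out of reach is approached as far as the arm can. A call with a gripper value outside its range is refused whole. The fingers move at their own pace and stop on an object; FORCE is the grip in N (left out, the last holds). Time passes only in rows, so rows that repeat a pose let the fingers close. It gives the time, the measured TCP pose, the force and the opening at its end, in the units of the state.
- robot.read_state(): the state, without advancing time (a new reading comes with each control period).
- robot.grab_frame(name): name is "scene" or "top" or "wrist"; returns a dict with "pixels" (420x560x3 uint8, red, green, blue), "camera_matrix" (3x3 intrinsics, pixels), "k1" (the pictures are not rectified: a ray, as slopes to the right and down, at radius r is drawn at 1 + k1 r^2 times it, then the intrinsics apply), "rvec" (rotation vector, rad) and "tvec" (3), from world to camera coordinates, as OpenCV has them; the wrist camera has in their place "hand_eye" (4x4, takes a point from camera to tool coordinates, whose origin is the TCP and whose axes are the tool frame's). Camera axes: x right, y down, z forward; pixel columns grow to the right and rows downward; lengths in mm; the calibration is good to about 2 mm. A picture is of the moment at which its call begins: read the wrist's pose just before it. There is no depth.
- robot.finish_job(): hands the job in, once; it reports no verdict.
Trained networks look in the newest picture that a camera, given by its name, has taken for a name from the list of things; names that differ only in an ending like _2 or _b are one class to them, and where a whole thing is asked for, a point or a joint stands for the part that bears it (a point fixed in the world has none). Each returns a list of dicts, best first, with "score" (0 to 1); they miss things now and then, are a little off and sometimes report something else, mostly with a low value. They report only what shows in the picture. A call takes as long as a camera call. They do not tell look-alikes from the thing itself.
- robot.look_for(camera, name): "position" ([x, y, z] in mm, in world coordinates, good to about 4 mm: the middle of the surface that is visible of it).
- robot.place_of(camera, name): "position" ([x, y, z] in mm, in world coordinates, good to about 4 mm: a listed point, or the origin of a listed thing).
The state is a dict: "clock": time; "q": joint angles; "joint_vel": joint speeds; "joint_efforts": joint torques, N m; "ee_pos": TCP position; "orientation": TCP orientation; "force": force on the tool from outside, world axes, zero at the start; "ft_torque": the same for the moment, N m; "finger_gap": finger opening in mm.
Only numpy, scipy, OpenCV 4.12 (cv2) and the standard library are available. Lean on these libraries where they do the work, as an engineer would, in place of code of your own. Each camera call takes 0.05 s, during which the arm holds its last target.

TASK

Set out the finishing station: stand the three dye bottles from the front of the bench upright in the middle of the three cork coasters in order of height as seen from the robot, the tallest on the leftmost coaster, the shortest on the rightmost and the middle-sized one on the coaster between them. On the slate slab lay the beeswax block flat in the middle of its left half, scored side up and long side parallel to the slab's long side, and stand the teal jar from the front of the bench in the middle of its right half, to the right of the wax. Do not knock a bottle or the jar over, and leave the rivet dish where it is.

Things in the scene. Friction and masses are not known exactly. Their poses are not given: they have to be found in the camera images.
- dye_bottle_3: the tallest dye bottle, ochre with a white cap, 120 mm tall; round body 50 mm across up to about 80 mm height, then narrowing to the cap (grip it at 30 to 70 mm height). About 0.19 kg. Loose; starts upright. Origin at the centre of its underside, the axis of the round body 1 mm from it; z up along the bottle
- dye_bottle_1: the middle-sized dye bottle, dark brown with a black cap, 98 mm tall; round body 42 mm across up to about 60 mm height, then narrowing to the cap (grip it at 25 to 55 mm height). About 0.11 kg. It stands in the front row on the bench; a like bottle at the far back of the bench is not part of the job. Loose; starts upright. Origin at the centre of its underside, the axis of the round body 1 mm from it; z up along the bottle
- dye_bottle_2: the shortest dye bottle, black with a red cap, 85 mm tall; round body 38 mm across up to about 50 mm height, then narrowing to the cap (grip it at 25 to 45 mm height). About 0.15 kg. Loose; starts upright. Origin at the centre of its underside, the axis of the round body 1 mm from it; z up along the bottle
- dye_jar: squat teal jar with a white band, 43 mm across and 50 mm tall, straight sides (grip it at 15 to 30 mm height, below the cap). 0.12 kg. It stands in the front row on the bench; a like jar at the far back is not part of the job. Loose; starts upright. Origin at the centre of its underside, z up along the jar
- beeswax: yellow beeswax block, 36 mm (own x) by 58 mm (own y, its long side) by 20 mm high, scored by thread on its top. Loose, 0.08 kg; lies flat with its scored side up. Origin at the centre of its underside, z up
- coaster_1: round cork coaster, 84 mm across, 4 mm thick, fixed to the bench; one of three alike, whose places are exchanged from start to start, so which is left, middle or right must be read from their positions. Origin at the centre of its underside; z up, x and y as the world's (x away from the robot, y to its left)
- coaster_2: round cork coaster, 84 mm across, 4 mm thick, fixed to the bench; one of three alike, whose places are exchanged from start to start, so which is left, middle or right must be read from their positions. Origin at the centre of its underside; z up, x and y as the world's (x away from the robot, y to its left)
- coaster_3: round cork coaster, 84 mm across, 4 mm thick, fixed to the bench; one of three alike, whose places are exchanged from start to start, so which is left, middle or right must be read from their positions. Origin at the centre of its underside; z up, x and y as the world's (x away from the robot, y to its left)
- slab: flat dark-grey slate tooling slab, 100 mm (own x, from its front to its back) by 180 mm (own y, its long side, +y to the left seen from the robot), 22 mm thick, turned by less than 0.25 rad; fixed. It changes places with the coasters from start to start. Origin at the centre of its underside, z up, top face at z = 22 mm. Its left half is centred at own y = +45 mm, its right half at own y = -45 mm
- rivet_dish: small round metal dish of rivets, 71 mm across, 16 mm high, loose bystander to the right of the work, to be left alone. Origin at the centre of its underside
Mind the look-alikes: they are no part of the job. What is shaped like the dye_bottle_1 but blue is not meant.

How it is judged:
By the outcome, as a careful person would: the job done as asked, in the order asked, and still so for the second after the job is handed in, with the robot touching nothing.
It also fails if it takes over 118 s, if anything falls off the work surface, if the arm or the gripper's body presses on something with over 40 N, if the wrist force passes 120 N, or if a joint passes its speed limit or range.

## Working session

There is one attempt and no reset: what is moved stays moved. The work goes in short steps, Python scripts to look and compute and a shell command to move; the robot and the scene stay as the last step left them, time stands still between calls to the robot, and variables do not carry over. Pictures are saved under pics/ and viewed, and the job is handed in when it is done.

```bash
ls; mkdir -p pics
python3 - <<'E'
from workcell import robot
import cv2
s=robot.read_state(); print(s)
for n in ["scene","top","wrist"]:
    f=robot.grab_frame(n); cv2.imwrite(f"pics/{n}0.png",f["pixels"][:,:,::-1])
    print(n,{k:v for k,v in f.items() if k!="pixels"})
    if n!="wrist":
        for o in ["dye_bottle_1","dye_jar","beeswax","coaster_1","slab","rivet_dish"]:
            print(o,[( [round(x) for x in d["position"]],round(d["score"],2)) for d in robot.place_of(n,o)])
E
```

```text
pics
{'clock': 0.0, 'q': array([-8.38302346e-01,  4.08488498e-02,  8.37728977e-02, -4.60781278e-04,
       -1.61547597e+00, -3.33690870e-01]), 'joint_vel': array([-0.00113474, -0.00155884, -0.00015397, -0.00058512, -0.00116791,
        0.00021018]), 'joint_efforts': array([-6.94082919e-04, -3.68191838e+01,  3.47416270e+01,  6.93213612e+00,
       -5.36624546e-03, -1.79976900e-05]), 'ee_pos': array([ 232.93144212, -552.58348058,  230.23756781]), 'orientation': array([[-8.31761047e-04, -9.21518531e-01, -3.88333497e-01],
       [ 1.61313178e-03, -3.88334362e-01,  9.21517130e-01],
       [-9.99998353e-01,  1.40048948e-04,  1.80953223e-03]]), 'force': array([-0.5018197 , -0.69562749, -0.19952823]), 'ft_torque': array([-0.0397399 , -0.01873731,  0.02279788]), 'finger_gap': 85.72699644715205}
scene {'camera_matrix': array([[485.21999312,   0.        , 273.88039192],
       [  0.        , 485.21999312, 205.01285635],
       [  0.        ,   0.        ,   1.        ]]), 'k1': -0.10583903636490179, 'rvec': array([ 0.97331614, -2.43949134,  1.0416796 ]), 'tvec': array([ 365.55835526,  249.04004
[... 890 characters left out ...]
76), ([586, 134, 4], 0.67), ([585, -235, 0], 0.62)]
slab [([586, 335, 4], 0.9)]
rivet_dish [([475, -403, 1], 0.87), ([430, -114, 0], 0.74)]
wrist {'camera_matrix': array([[302.20088806,   0.        , 273.86645895],
       [  0.        , 302.20088806, 206.38231992],
       [  0.        ,   0.        ,   1.        ]]), 'k1': 0.015789274567096216, 'hand_eye': array([[-7.75758658e-04, -2.98726199e-01,  9.54338544e-01,
        -1.42562456e+02],
       [-6.56607057e-05, -9.54338814e-01, -2.98726337e-01,
         7.63021039e+01],
       [ 9.99999697e-01, -2.94402085e-04,  7.20722025e-04,
         1.94080752e-01],
       [ 0.00000000e+00,  0.00000000e+00,  0.00000000e+00,
         1.00000000e+00]])}
```

View pics/scene0.png

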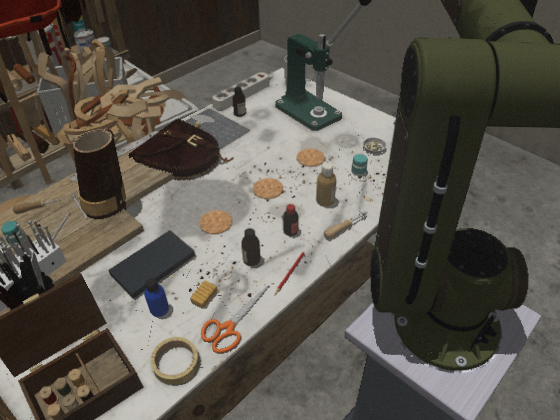

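View pics/top0.png

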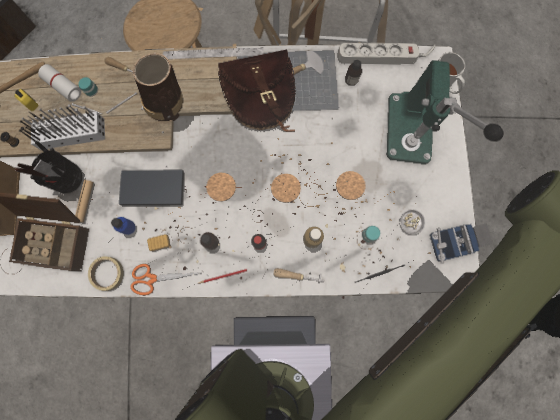

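View pics/wrist0.png

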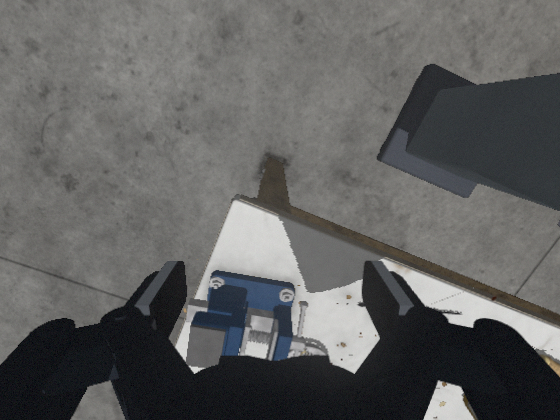

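```bash
cat > h.py <<'E'
import numpy as np,cv2
from scipy.optimize import brentq
def cam(f):
    if "rvec" in f: R=cv2.Rodrigues(np.array(f["rvec"]))[0]; t=np.array(f["tvec"])
    else: R,t=f["R"],f["t"]
    return R,t,np.array(f["camera_matrix"]),f["k1"]
def wristpose(f,s):
    T=np.eye(4);T[:3,:3]=s["orientation"];T[:3,3]=s["ee_pos"]
    M=np.linalg.inv(T@np.array(f["hand_eye"])); f["R"],f["t"]=M[:3,:3],M[:3,3]; return f
def proj(f,P):
    R,t,K,k=cam(f);P=np.atleast_2d(P).astype(float);c=P@R.T+t
    d=np.array([k,0,0,0,0.])
    u=c[:,:2]/c[:,2:];r2=(u**2).sum(1,keepdims=True);u=u*(1+k*r2)
    return np.c_[u[:,0]*K[0,0]+K[0,2],u[:,1]*K[1,1]+K[1,2]]
def ray(f,p):
    R,t,K,k=cam(f);d=np.array([k,0,0,0,0.])
    u=cv2.undistortPointsIter(np.array([[p]],float),K,d,None,None,(3,50,1e-10))[0,0]
    v=R.T@np.array([u[0],u[1],1]);return -R.T@t,v/np.linalg.norm(v)
def onplane(f,p,z):
    o,v=ray(f,p);return o+v*(z-o[2])/v[2]
def tri(fs,ps):
    A=np.zeros((3,3));b=np.zeros(3)
    for f,p in zip(fs,ps):
        o,v=ray(f,p);M=np.eye(3)-np.outer(v,v);A+=M;b+=M@o
    x=np.linalg.solve(A,b)
    return x,[np.linalg.norm((np.eye(3)-np.outer(*(ray(f,p)[1],)*2))@(x-ray(f,p)[0])) for f,p in zip(fs,ps)]
def circ(c,r,z,n=60):
    a=np.linspace(0,2*np.pi,n);return np.c_[c[0]+r*np.cos(a),c[1]+r*np.sin(a),0*a+z]
def rect(c,w,l,yaw,z):
    p=np.array([[-w,-l],[w,-l],[w,l],[-w,l],[-w,-l]])/2
    R=np.array([[np.cos(yaw),-np.sin(yaw)],[np.sin(yaw),np.cos(yaw)]]);q=p@R.T+np.array(c[:2]);return np.c_[q,0*q[:,0]+z]
def crop(img,x0,y0,x1,y1,s):
    return cv2.resize(img[y0:y1,x0:x1],None,fx=s,fy=s,interpolation=cv2.INTER_CUBIC)
E
python3 - <<'E'
from h import *
import numpy as np
t=cv2.imread("pics/top0.png");s=cv2.imread("pics/scene0.png")
cv2.imwrite("pics/c1.png",np.vstack([crop(t,110,160,300,265,4)]))
cv2.imwrite("pics/c2.png",np.vstack([crop(t,260,160,450,265,4)]))
cv2.imwrite("pics/c3.png",crop(s,90,140,390,330,2.6))
E
```

```text
(no output)
```

View pics/c1.png

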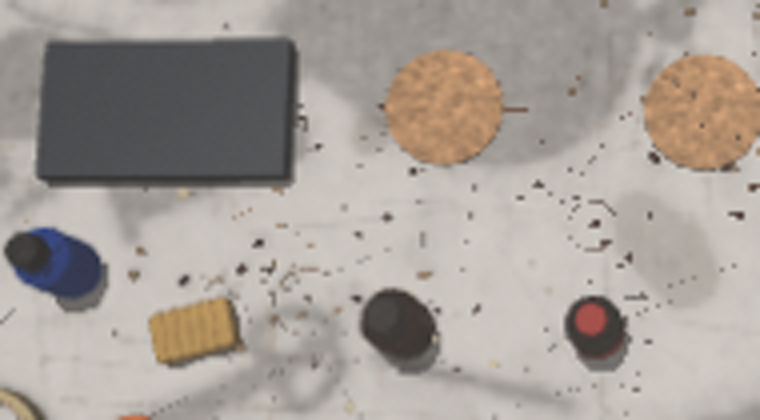

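View pics/c2.png

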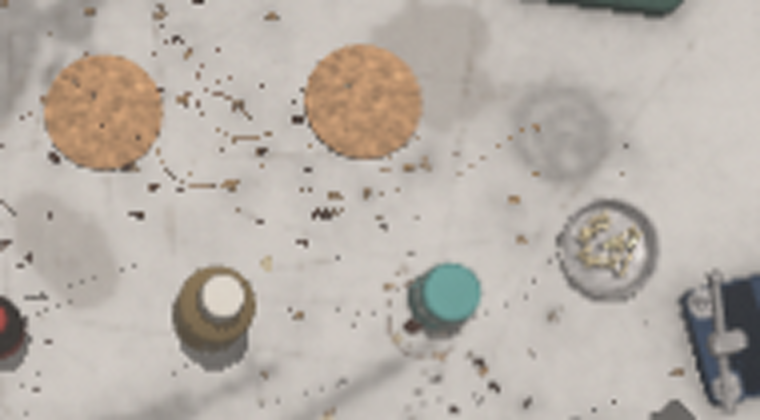

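View pics/c3.png

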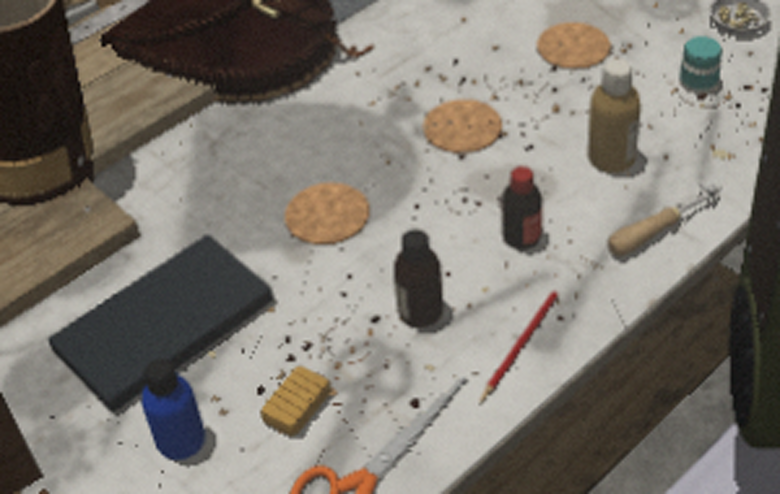

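Run:
```python
from h import *
from workcell import robot
import numpy as np,pickle
T=robot.grab_frame("top");S=robot.grab_frame("scene")
pickle.dump((T,S),open("ts.pkl","wb"))
np.set_printoptions(precision=1,suppress=True)
for n,a,b in [("brown",(205.5,240.5),(249.2,231.2)),("red",(257.5,240),(290.4,206.2)),("ochre",(315.5,234.2),(327.3,165)),("jar",(373,233),(360,156.9))]:
    print(n,*tri([T,S],[a,b]))
def comps(f,lo,hi,amin):
    hsv=cv2.cvtColor(f["pixels"],cv2.COLOR_RGB2HSV);m=cv2.inRange(hsv,lo,hi)
    m=cv2.morphologyEx(m,cv2.MORPH_CLOSE,np.ones((3,3)));m=cv2.morphologyEx(m,cv2.MORPH_OPEN,np.ones((3,3)))
    n,l,st,c=cv2.connectedComponentsWithStats(m)
    return [(c[i],st[i,4],l==i) for i in range(1,n) if st[i,4]>amin]
for nm,f in (("top",T),("scene",S)):
    for c,a,m in comps(f,(5,80,120),(20,255,255),200): 
        p=onplane(f,c,4)
        if 500<p[0]<650: print(nm,"coaster",c,a,p)
for c,a,m in comps(T,(20,100,100),(28,255,255),60): print("yel",c,a,onplane(T,c,20))
print(T["pixels"][185,150],T["pixels"][205,150],T["pixels"][242,158])
```

```text
brown [425.4 158.6  99.1] [np.float64(2.413826035067341), np.float64(2.413826035067336)]
red [424.8  26.9  85.1] [np.float64(0.3598705781397214), np.float64(0.35987057813969686)]
ochre [ 432.8 -117.8  121.1] [np.float64(0.32010635048071107), np.float64(0.32010635048077724)]
jar [ 441.6 -277.4   51.7] [np.float64(0.17255419449695142), np.float64(0.1725541944968583)]
top coaster [220.6 186.4] 636 [587.  134.8   4. ]
top coaster [350.2 185. ] 630 [ 585.3 -232.2    4. ]
top coaster [285.3 187.5] 647 [580.6 -48.2   4. ]
top coaster [ 82.9 199.2] 294 [557.  537.4   4. ]
scene coaster [310.3 157.1] 381 [ 582.3 -230.6    4. ]
scene coaster [267.5 188. ] 464 [578.1 -47.    4. ]
scene coaster [215.3 221.5] 581 [585.1 136.    4. ]
yel [23.3 97.8] 139 [882.6 764.2  20. ]
[79 79 83] [71 68 67] [174 139  90]
```

Run:
```python
from h import *
import pickle
T,S=pickle.load(open("ts.pkl","rb"))
np.set_printoptions(precision=2,suppress=True)
for nm,cs,z in (("slab",[(48,40),(292,38),(288,180),(38,179)],22),("wax",[(150,316),(226,299),(236,344),(162,364)],20)):
    P=np.array([onplane(T,(x/4+110-.4,y/4+160-.4),z) for x,y in cs]);print(nm,P[:,:2].tolist(),P.mean(0))
    e=P[0]-P[1];e2=P[3]-P[2];print(np.arctan2(-e[0],e[1]),np.arctan2(-e2[0],e2[1]),np.linalg.norm(e),np.linalg.norm(e2),np.linalg.norm(P[0]-P[3]),np.linalg.norm(P[1]-P[2]))
def over(f,box,s,name,slab,wax,cyl):
    x0,y0,x1,y1=box;im=crop(f["pixels"][:,:,::-1],x0,y0,x1,y1,s).copy()
    def dr(P,c):
        q=((proj(f,P)-[x0,y0]+.5)*s).astype(np.int32);cv2.polylines(im,[q.reshape(-1,1,2)],False,c,1,cv2.LINE_AA)
    dr(rect(slab[:2],100,180,slab[2],22),(0,255,0));dr(rect(wax[:2],36,58,wax[2],20),(0,255,255))
    dr(rect(slab[:2],100,180,slab[2],0),(0,120,0));dr(rect(wax[:2],36,58,wax[2],0),(0,0,255))
    for x,y,r,z0,z1,rc,z2 in cyl:
        dr(circ((x,y),r,z0),(255,0,255));dr(circ((x,y),r,z1),(255,255,0));dr(circ((x,y),rc,z2),(0,255,0))
    cv2.imwrite(name,im)
slab=(585,332,0.03);wax=(431,304,-0.2)
import sys
cyl=[(425,158.5,21,0,60,9,98),(425,27,19,0,50,9,85),(433,-117.5,25,0,80,13,120),(442,-277.5,21.5,0,50,21.5,50),(586,135,42,4,4,1,4),(579.5,-47.6,42,4,4,1,4),(584,-231.5,42,4,4,1,4)]
over(T,(110,160,300,265),4,"pics/o1.png",slab,wax,cyl)
over(T,(260,160,450,265),4,"pics/o2.png",slab,wax,cyl)
over(S,(90,140,390,330),2.6,"pics/o3.png",slab,wax,cyl)
```

```text
slab [[637.6425498295542, 418.75732249303275], [634.8745296459261, 240.95561241609641], [532.5846084620924, 240.25358032106948], [536.2563283224586, 419.2350138031278]] [585.34 329.8   22.  ]
-0.01556676025718599 -0.020511652202504494 177.82325506530324 179.01909132275662 101.38734684601235 102.29233023476081
wax [[439.19180634359856, 334.4000120071], [450.38454853304745, 281.4494853455904], [419.38575497383636, 273.43120068192246], [406.137028460589, 324.5962969400648]] [428.77 303.47  20.  ]
0.20831462138328058 0.25337558960702256 54.120566806443414 52.852585833881335 34.477980944520354 32.01902701635701
```

View pics/o1.png

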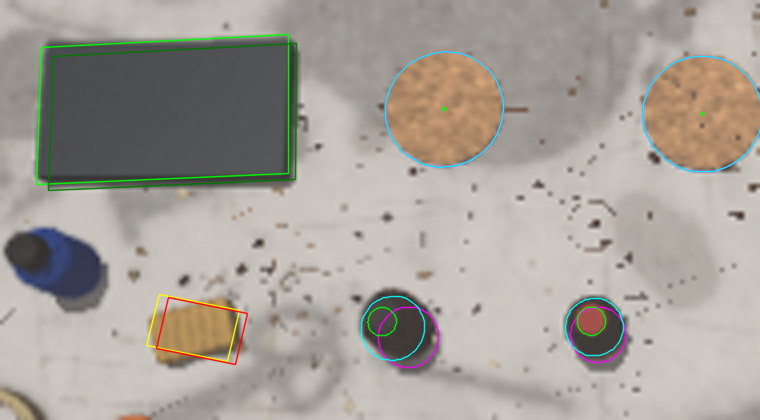

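View pics/o2.png

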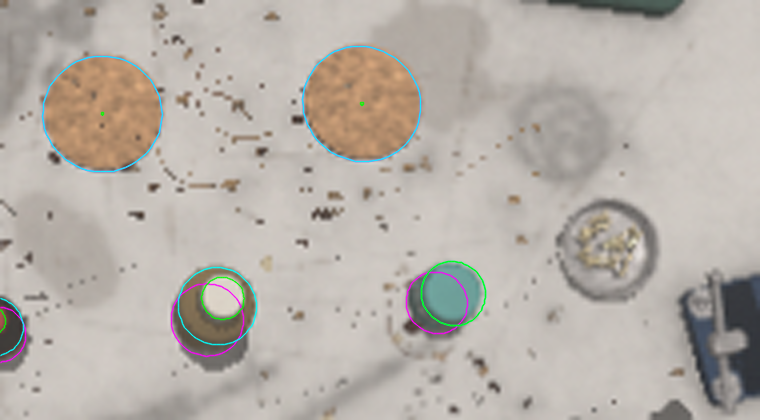

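View pics/o3.png

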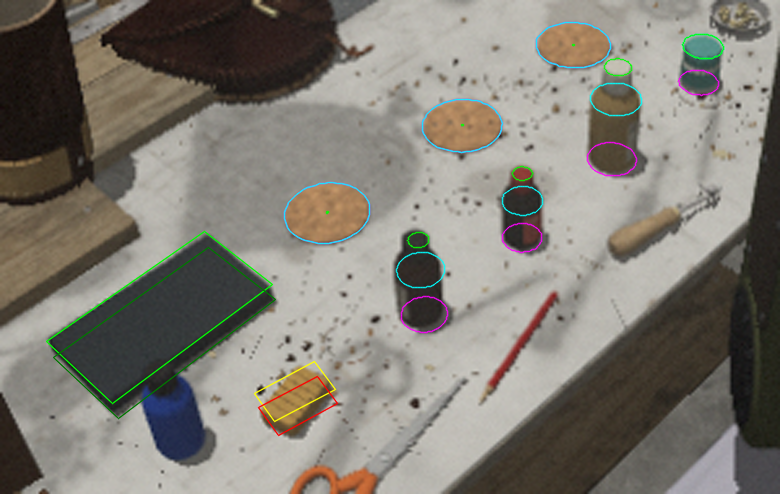

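```bash
cat >> h.py <<'E'
def over(f,box,s,name,slab,wax,cyl):
    x0,y0,x1,y1=box;im=crop(f["pixels"][:,:,::-1],x0,y0,x1,y1,s).copy()
    def dr(P,c):
        q=((proj(f,P)-[x0,y0]+.5)*s).astype(np.int32);cv2.polylines(im,[q.reshape(-1,1,2)],False,c,1,cv2.LINE_AA)
    if slab: dr(rect(slab[:2],100,180,slab[2],22),(0,255,0));dr(rect(slab[:2],100,180,slab[2],0),(0,120,0))
    if wax:
        z=wax[3] if len(wax)>3 else 0
        dr(rect(wax[:2],36,58,wax[2],z),(0,0,255));dr(rect(wax[:2],36,58,wax[2],z+20),(0,255,255))
    for x,y,r,z0,z1,rc,z2 in cyl:
        dr(circ((x,y),r,z0),(255,0,255));dr(circ((x,y),r,z1),(255,255,0));dr(circ((x,y),rc,z2),(0,255,0))
    cv2.imwrite(name,im); return im
E
python3 - <<'E'
from h import *
import pickle
T,S=pickle.load(open("ts.pkl","rb"))
slab=(585.5,330.5,-0.017);wax=(431,303.5,0.22)
cyl=[(428,161,21,0,60,9,98),(426,27,19,0,50,9,85)]
a=over(T,(110,160,300,265),4,"pics/o4.png",slab,wax,cyl)
b=over(S,(95,200,325,325),3.3,"pics/o5.png",slab,wax,cyl)
E
```

```text
(no output)
```

View pics/o4.png

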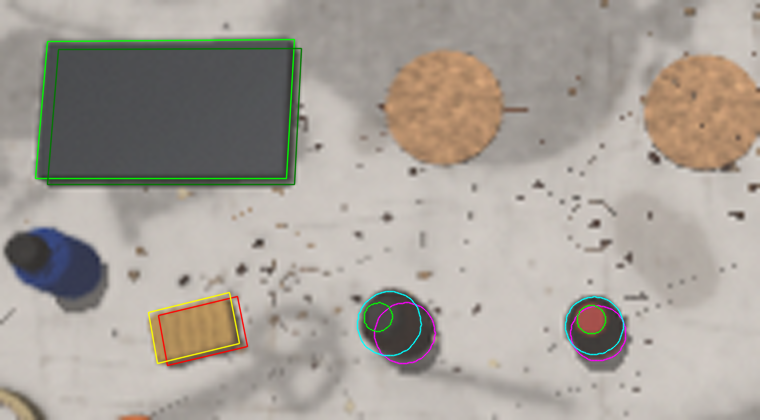

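View pics/o5.png

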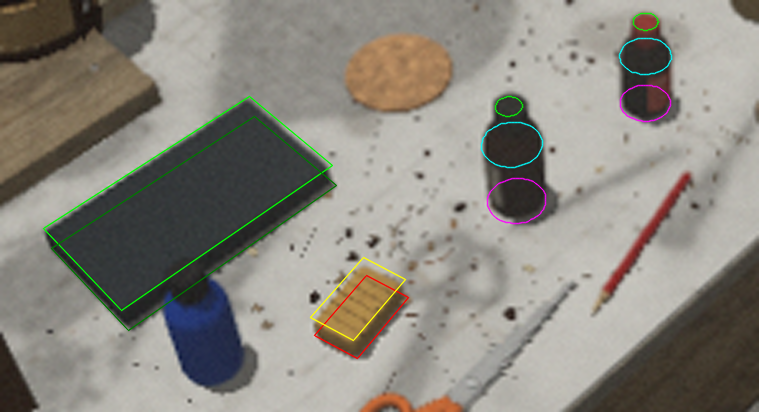

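Could be taken for each target (top picture):
- Brown bottle: front brown (209,241), chosen. Also the back brown one (354,71) and the blue one (122,225).
- Jar: front teal (372,234), chosen. Also the back teal one (88,87).
- Tallest bottle: only ochre with a white cap (314,236).
- Shortest bottle: only black with a red cap (259,240).
- Wax: only yellow (158,242).

The crops confirm all five. I start with the ochre bottle.

```bash
python3 -m jog '[20,43.5,-3,0,0,-0.399,1, 20,43.5,-3,0,0,-0.399,1, 20,43.5,-3,0,0,-0.399,1, 20,43.5,-3,0,0,-0.399,1, 20,43.5,-3,0,0,-0.399,1, 20,43.5,-3,0,0,-0.399,1, 20,43.5,-3,0,0,-0.399,1, 20,43.5,-3,0,0,-0.399,1, 20,43.5,-3,0,0,-0.399,1, 20,43.5,-3,0,0,-0.399,1, 20,43.5,-3,0,0,-0.399,1, 20,43.5,-3,0,0,-0.399,1, 20,43.5,-3,0,0,-0.399,1, 20,43.5,-3,0,0,-0.399,1, 20,43.5,-3,0,0,-0.399,1, 20,43.5,-3,0,0,-0.399,1]'
python3 - <<'E'
from workcell import robot
import cv2
from h import *
import pickle
s=robot.read_state();f=robot.grab_frame("wrist");wristpose(f,s)
print(s["clock"],s["ee_pos"],s["orientation"].round(3).tolist(),s["q"].round(2),s["force"])
pickle.dump(f,open("w1.pkl","wb"))
over(f,(0,0,560,420),1.4,"pics/w1.png",None,None,[(433,-117.5,25,0,80,13,120),(442,-277.5,21.5,0,50,21.5,50),(426,27,19,0,50,9,85),(579.5,-47.6,42,4,4,1,4),(584,-231.5,42,4,4,1,4)])
E
```

```text
clock: 2.18
ee_pos: [432.8, -118.7, 201.5]
orientation: [[0.0, -1.0, 0.001], [-0.0, 0.001, 1.0], [-1.0, -0.0, -0.0]]
force: [-0.2, 0.2, 1.2]
finger_gap: 85.7
2.1833 [ 432.79049747 -118.65269564  201.53500555] [[0.0, -1.0, 0.001], [-0.0, 0.001, 1.0], [-1.0, -0.0, -0.0]] [ 0.19 -0.38 -0.34  0.   -1.61 -1.76] [-0.1865623   0.1867844   1.18105911]
```

View pics/w1.png

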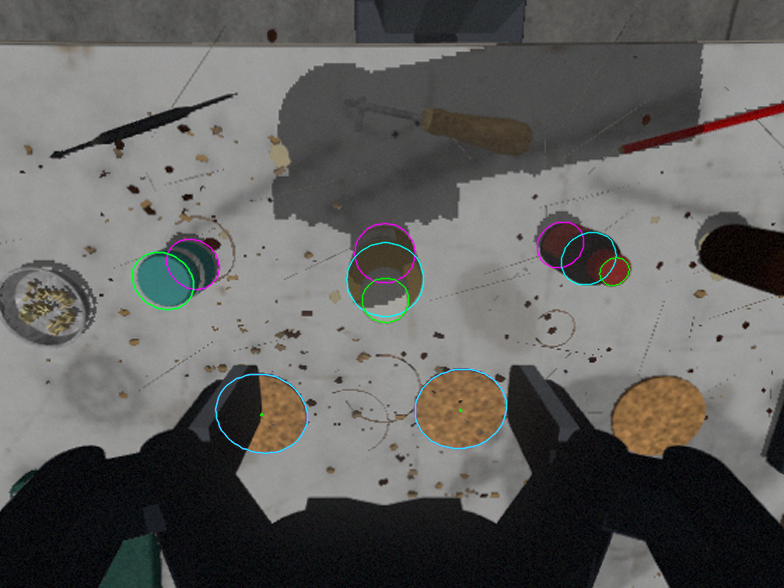

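The coasters and bottles line up with my estimates in the wrist view; the ochre bottle is centred at about (385,285). I go down to it.

```bash
python3 -m jog '[0,0,-10,0,0,0,1, 0,0,-10,0,0,0,1, 0,0,-10,0,0,0,1, 0,0,-13,0,0,0,1, 0,0,-15,0,0,0,1, 0,0,-15,0,0,0,1, 0,0,-15,0,0,0,1, 0,0,-15,0,0,0,1]' 40
python3 -m jog '[0,0,0,0,0,0,-0.1, 0,0,0,0,0,0,-0.1, 0,0,0,0,0,0,-0.1, 0,0,0,0,0,0,-0.1, 0,0,0,0,0,0,-0.1, 0,0,0,0,0,0,-0.1, 0,0,0,0,0,0,-0.1, 0,0,0,0,0,0,-0.1]' 40
python3 -m jog '[0,0,1,0,0,0,-0.1, 0,0,2,0,0,0,-0.1, 0,0,2,0,0,0,-0.1, 0,0,2,0,0,0,-0.1]'
python3 - <<'E'
from workcell import robot
from h import *
for n in ("scene","top"):
    f=robot.grab_frame(n)
    cv2.imwrite(f"pics/g1{n}.png",crop(f["pixels"][:,:,::-1],200,100,420,280,3))
E
```

```text
clock: 2.9
ee_pos: [433.8, -118.6, 53.2]
orientation: [[0.002, -1.0, 0.001], [-0.0, 0.001, 1.0], [-1.0, -0.002, -0.0]]
force: [0.2, 0.7, -1.0]
finger_gap: 85.2
clock: 3.57
ee_pos: [433.7, -118.0, 52.5]
orientation: [[0.002, -1.0, -0.0], [-0.0, -0.0, 1.0], [-1.0, -0.002, -0.0]]
force: [-1.6, -0.3, 6.1]
finger_gap: 49.0
clock: 3.9
ee_pos: [433.3, -117.7, 71.8]
orientation: [[0.001, -1.0, 0.0], [0.001, 0.0, 1.0], [-1.0, -0.001, 0.001]]
force: [-1.1, 0.3, -1.2]
finger_gap: 49.0
```

View pics/g1scene.png

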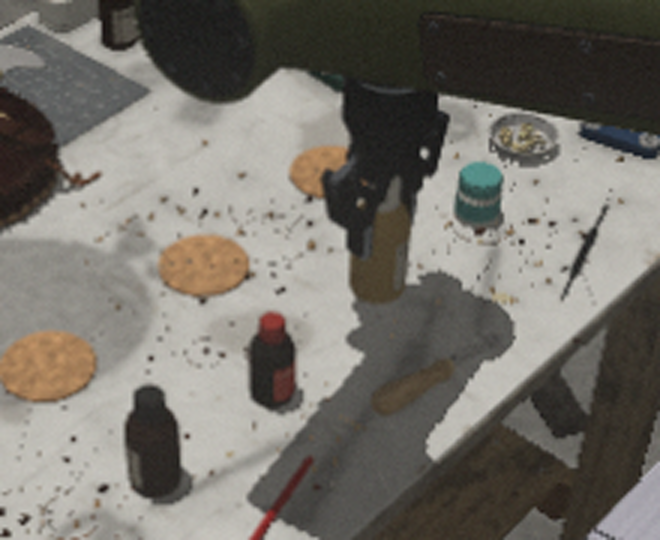

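```bash
python3 -m jog '[0,0,4,0,0,0,-0.1, 0,0,8,0,0,0,-0.1, 1.5,2.5,9,0,0,0,-0.1, 3,5,9,0,0,0,-0.1, 5,8,9,0,0,0,-0.1, 7,11.5,9,0,0,0,-0.1, 9,15,9,0,0,0,-0.1, 11,18.5,9,0,0,0,-0.1, 13,21.5,9,0,0,0,-0.1, 14.5,24,9,0,0,0,-0.1, 15.3,25.3,8,0,0,0,-0.1, 15.3,25.3,6,0,0,0,-0.1, 15.3,25.3,4,0,0,0,-0.1, 15.3,25.3,2,0,0,0,-0.1, 15.3,25.3,1,0,0,0,-0.1, 15.3,25.3,1,0,0,0,-0.1]'
python3 - <<'E'
from workcell import robot
from h import *
s=robot.read_state();f=robot.grab_frame("wrist");wristpose(f,s)
over(f,(0,0,560,420),1.4,"pics/w2.png",None,None,[(586,135,42,4,4,1,4),(586,135,25,28,108,13,148)])
f=robot.grab_frame("scene")
over(f,(140,130,300,270),4,"pics/s2.png",None,None,[(586,135,42,4,4,1,4),(586,135,25,28,108,13,148)])
E
```

```text
clock: 5.33
ee_pos: [584.1, 134.4, 77.4]
orientation: [[-0.006, -1.0, 0.0], [-0.002, 0.0, 1.0], [-1.0, 0.006, -0.002]]
force: [-1.5, 0.1, -1.7]
finger_gap: 49.5
```

View pics/w2.png

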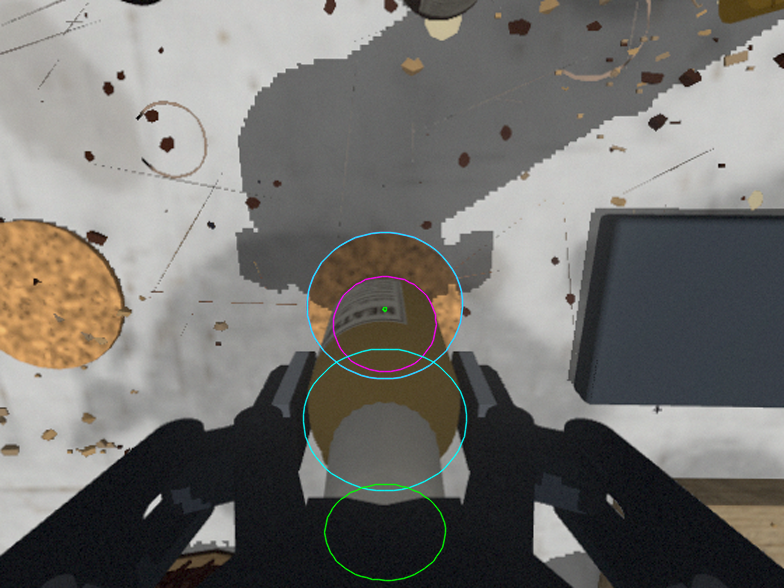

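View pics/s2.png

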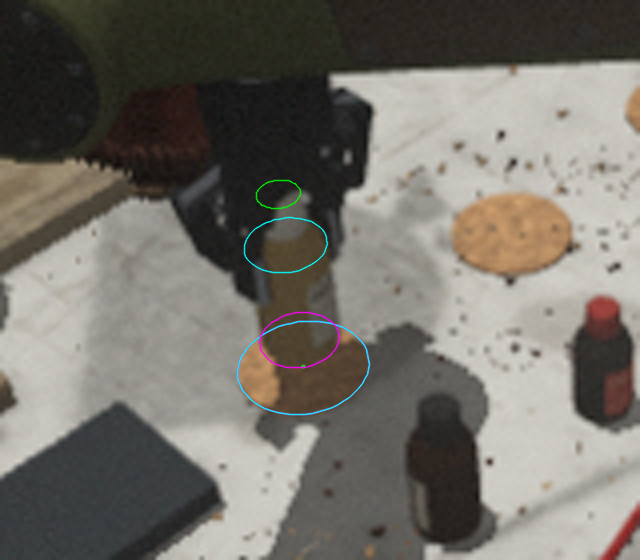

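```bash
python3 -m jog '[0,0,-1,0,0,0,-0.1, 0,0,-1,0,0,0,-0.1, 0,0,-1,0,0,0,-0.1, 0,0,-1,0,0,0,-0.1, 0,0,-1,0,0,0,-0.1, 0,0,-1,0,0,0,-0.1]'
```

```text
clock: 5.93
ee_pos: [586.2, 135.2, 71.8]
orientation: [[0.001, -1.0, 0.0], [0.0, 0.0, 1.0], [-1.0, -0.001, 0.0]]
force: [0.4, -0.8, -1.3]
finger_gap: 49.4
```

```bash
python3 -m jog '[0,0,-0.8,0,0,0,-0.1, 0,0,-1.4,0,0,0,-0.1, 0,0,-1.55,0,0,0,-0.1, 0,0,-1.55,0,0,0,-0.1, 0,0,-1.55,0,0,0,-0.1]'
python3 - <<'E'
from workcell import robot
from h import *
f=robot.grab_frame("scene")
over(f,(140,130,300,270),4,"pics/s3.png",None,None,[(586,135,42,4,4,1,4),(586,135,25,4,84,13,124)])
E
```

```text
clock: 6.35
ee_pos: [586.1, 134.9, 56.4]
orientation: [[0.0, -1.0, -0.0], [-0.001, -0.0, 1.0], [-1.0, -0.0, -0.001]]
force: [-2.3, -0.7, 4.9]
finger_gap: 49.5
```

View pics/s3.png

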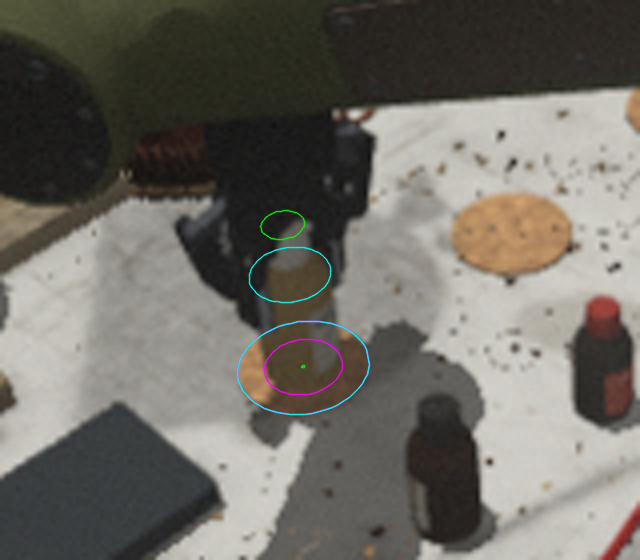

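```bash
python3 -m jog '[0,0,0,0,0,0,1, 0,0,0,0,0,0,1, 0,0,0,0,0,0,1, 0,0,0,0,0,0,1, 0,0,0,0,0,0,1, 0,0,4,0,0,0,1, 0,0,8,0,0,0,1, 0,0,11,0,0,0,1, 0,0,12,0,0,0,1, -4,0.6,12,0,0,0,1, -8,1.2,12,0,0,0,1, -12,1.8,12,0,0,0,1, -15,2.4,12,0,0,0,1, -15.9,2.4,12,0,0,0,1, -15.9,2.4,12,0,0,0,1, -15.9,2.4,12,0,0,0,1, -15.9,2.4,12,0,0,0,1]'
python3 - <<'E'
from workcell import robot
from h import *
s=robot.read_state();print(s["ee_pos"]);f=robot.grab_frame("wrist");wristpose(f,s)
over(f,(0,0,560,420),1.4,"pics/w4.png",None,None,[(586,135,42,4,4,1,4),(586,135,25,4,84,13,124),(426.5,159.5,21,0,60,9,98)])
f=robot.grab_frame("scene")
over(f,(140,130,300,270),4,"pics/s4.png",None,None,[(586,135,42,4,4,1,4),(586,135,25,4,84,13,124),(426.5,159.5,21,0,60,9,98)])
E
```

```text
clock: 7.82
ee_pos: [427.6, 159.1, 175.7]
orientation: [[-0.0, -1.0, 0.001], [-0.0, 0.001, 1.0], [-1.0, 0.0, -0.0]]
force: [-0.0, 0.3, -0.2]
finger_gap: 84.9
[427.64992804 159.0706214  175.67253505]
```

View pics/w4.png

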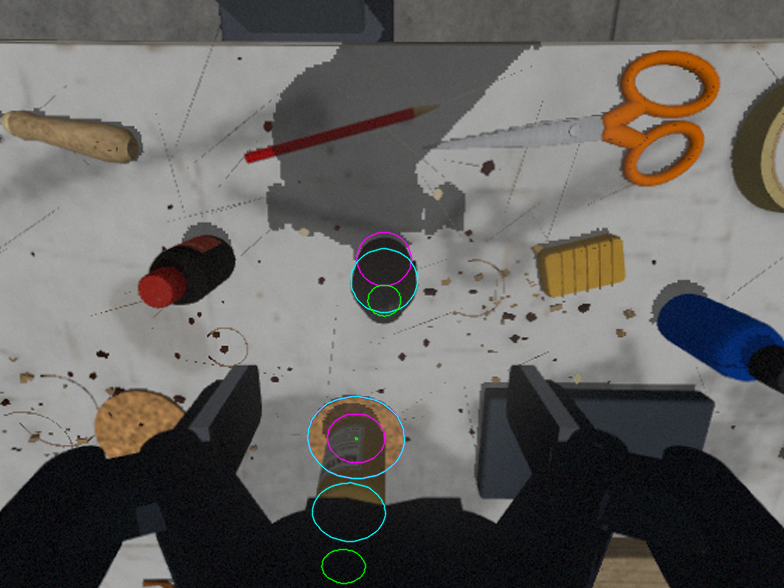

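View pics/s4.png

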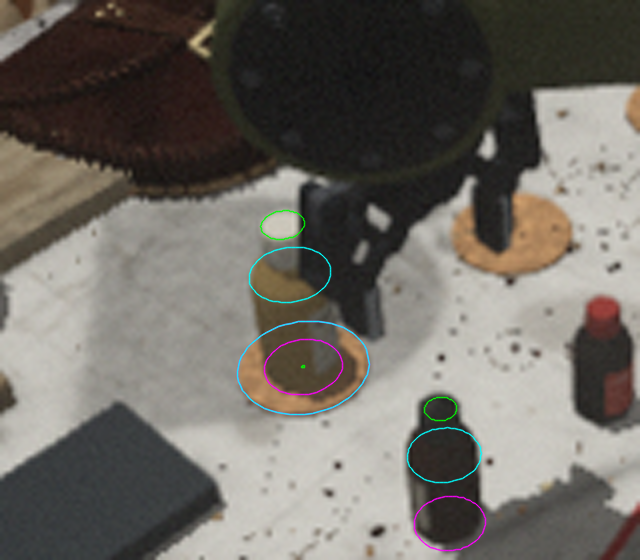

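```bash
python3 -m jog '[0.2,0,-4,0,0,0,1, 0.2,0,-8,0,0,0,1, 0.2,0,-11,0,0,0,1, 0.2,0,-13.5,0,0,0,1, 0.2,0,-14.6,0,0,0,1, 0.2,0,-14.6,0,0,0,1, 0.2,0,-14.6,0,0,0,1, 0.2,0,-14.6,0,0,0,1]' 40
python3 -m jog '[0,0,0,0,0,0,-0.25, 0,0,0,0,0,0,-0.25, 0,0,0,0,0,0,-0.25, 0,0,0,0,0,0,-0.25, 0,0,0,0,0,0,-0.25, 0,0,0,0,0,0,-0.25, 0,0,0,0,0,0,-0.25, 0,0,0,0,0,0,-0.25, 0,0,0,0,0,0,-0.25]'
python3 -m jog '[0,0,1,0,0,0,-0.25, 0,0,2,0,0,0,-0.25, 0,0,2,0,0,0,-0.25, 0,0,2,0,0,0,-0.25]'
```

```text
clock: 8.58
ee_pos: [430.3, 159.7, 31.8]
orientation: [[0.002, -1.0, 0.0], [0.001, 0.0, 1.0], [-1.0, -0.002, 0.001]]
force: [0.3, -0.8, -0.7]
finger_gap: 85.4
clock: 9.33
ee_pos: [429.4, 159.4, 30.6]
orientation: [[0.001, -1.0, 0.0], [0.001, 0.0, 1.0], [-1.0, -0.001, 0.001]]
force: [-1.3, -0.2, 5.8]
finger_gap: 41.0
clock: 9.67
ee_pos: [429.3, 159.4, 50.5]
orientation: [[0.001, -1.0, 0.0], [0.001, 0.0, 1.0], [-1.0, -0.001, 0.001]]
force: [0.0, 0.1, -1.6]
finger_gap: 41.4
```

```bash
python3 -m jog '[0,0,4,0,0,0,-0.25, 0,0,8,0,0,0,-0.25, 1.5,-2,9,0,0,0,-0.25, 3.5,-5,9,0,0,0,-0.25, 6,-8.5,9,0,0,0,-0.25, 8.5,-12,9,0,0,0,-0.25, 11,-15.2,9,0,0,0,-0.25, 13.2,-18.2,9,0,0,0,-0.25, 15,-20.7,8,0,0,0,-0.25, 15,-20.7,5,0,0,0,-0.25, 15,-20.7,2,0,0,0,-0.25, 15,-20.7,0,0,0,0,-0.25, 15,-20.7,-0.6,0,0,0,-0.25, 15,-20.7,-0.6,0,0,0,-0.25, 15,-20.7,-0.6,0,0,0,-0.25, 15,-20.7,-0.6,0,0,0,-0.25, 15,-20.7,-0.6,0,0,0,-0.25]'
python3 -m jog '[0,0,-0.6,0,0,0,-0.25, 0,0,-0.95,0,0,0,-0.25, 0,0,-0.95,0,0,0,-0.25, 0,0,-0.95,0,0,0,-0.25, 0,0,-0.95,0,0,0,-0.25]'
python3 - <<'E'
from workcell import robot
from h import *
s=robot.read_state();f=robot.grab_frame("wrist");wristpose(f,s)
over(f,(0,0,560,420),1.4,"pics/w5.png",None,None,[(579.5,-47.6,42,4,4,1,4),(579.5,-47.6,21,4,64,9,102)])
f=robot.grab_frame("scene")
over(f,(200,100,340,240),4,"pics/s5.png",None,None,[(579.5,-47.6,42,4,4,1,4),(579.5,-47.6,21,4,64,9,102)])
E
```

```text
clock: 11.08
ee_pos: [580.1, -47.6, 45.9]
orientation: [[0.003, -1.0, -0.0], [0.0, -0.0, 1.0], [-1.0, -0.003, 0.0]]
force: [-0.3, -0.5, -1.3]
finger_gap: 41.5
clock: 11.5
ee_pos: [579.4, -47.8, 34.7]
orientation: [[0.001, -1.0, 0.0], [0.0, 0.0, 1.0], [-1.0, -0.001, 0.0]]
force: [1.1, 0.7, 2.7]
finger_gap: 41.2
```

View pics/w5.png

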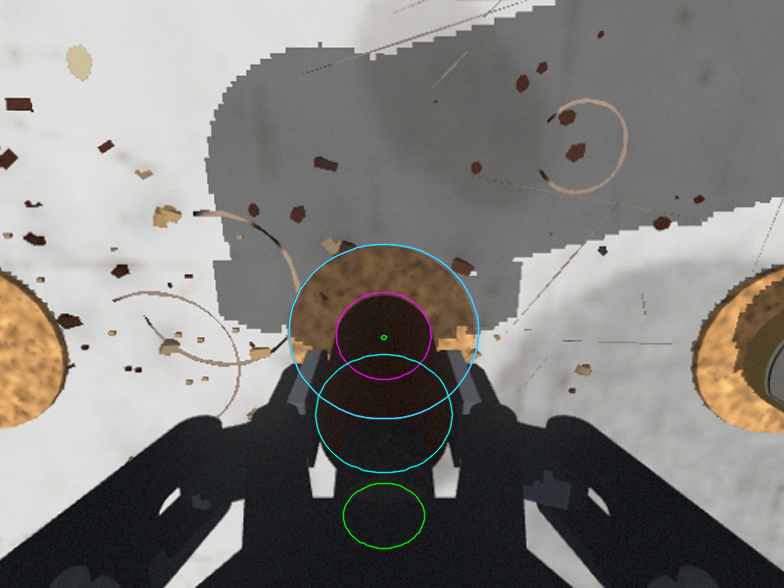

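View pics/s5.png

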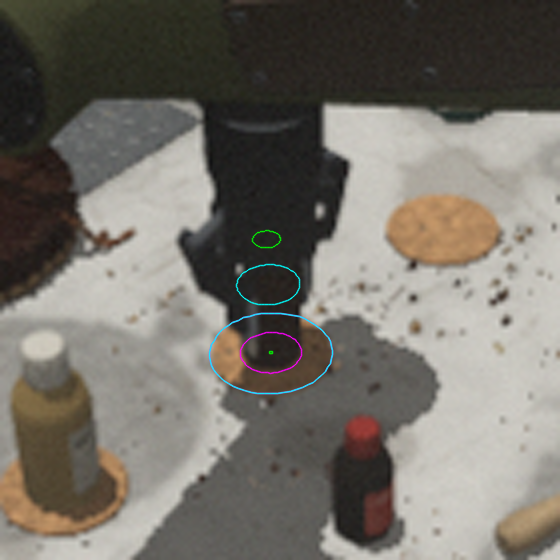

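```bash
python3 -m jog '[0,0,0,0,0,0,1, 0,0,0,0,0,0,1, 0,0,0,0,0,0,1, 0,0,0,0,0,0,1, 0,0,0,0,0,0,1, 0,0,4,0,0,0,1, 0,0,8,0,0,0,1, 0,0,11,0,0,0,1, -2,1,13,0,0,0,1, -6,3,13,0,0,0,1, -10,5,13,0,0,0,1, -13.5,7,13,0,0,0,1, -15.3,7.5,13,0,0,0,1, -15.3,7.5,13,0,0,0,1, -15.3,7.5,13,0,0,0,1, -15.3,7.5,13,0,0,0,1]'
python3 - <<'E'
from workcell import robot
from h import *
s=robot.read_state();print(s["ee_pos"]);f=robot.grab_frame("wrist");wristpose(f,s)
over(f,(0,0,560,420),1.4,"pics/w6.png",None,(429.5,304,.22),[(579.5,-47.6,42,4,4,1,4),(579.5,-47.6,21,4,64,9,102),(426,27,19,0,50,9,85)])
E
```

```text
clock: 12.93
ee_pos: [426.3, 27.1, 164.5]
orientation: [[0.001, -1.0, -0.0], [0.0, -0.0, 1.0], [-1.0, -0.001, 0.0]]
force: [-0.5, -0.7, 0.3]
finger_gap: 85.4
[426.32040359  27.1371404  164.49445963]
```

View pics/w6.png

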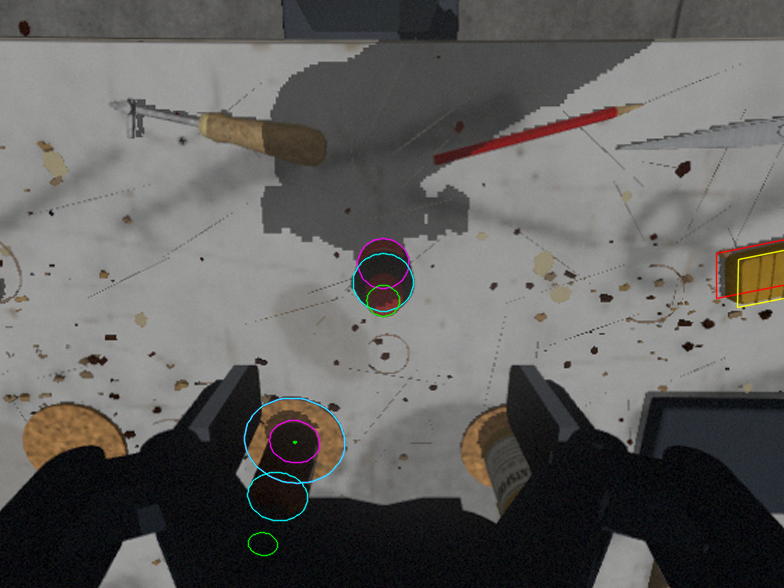

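```bash
python3 -m jog '[0,0,-4,0,0,0,1, 0,0,-8,0,0,0,1, 0,0,-11,0,0,0,1, 0,0,-13.5,0,0,0,1, 0,0,-14.7,0,0,0,1, 0,0,-14.7,0,0,0,1, 0,0,-14.7,0,0,0,1, 0,0,-14.7,0,0,0,1]' 40
python3 -m jog '[0,0,0,0,0,0,-0.35, 0,0,0,0,0,0,-0.35, 0,0,0,0,0,0,-0.35, 0,0,0,0,0,0,-0.35, 0,0,0,0,0,0,-0.35, 0,0,0,0,0,0,-0.35, 0,0,0,0,0,0,-0.35, 0,0,0,0,0,0,-0.35, 0,0,0,0,0,0,-0.35]'
python3 -m jog '[0,0,1,0,0,0,-0.35, 0,0,2,0,0,0,-0.35, 0,0,2,0,0,0,-0.35, 0,0,2,0,0,0,-0.35]'
```

```text
clock: 13.65
ee_pos: [427.0, 26.9, 18.4]
orientation: [[0.001, -1.0, 0.001], [-0.0, 0.001, 1.0], [-1.0, -0.001, -0.0]]
force: [0.3, 0.1, -0.6]
finger_gap: 85.7
clock: 14.4
ee_pos: [426.4, 27.2, 17.9]
orientation: [[0.001, -1.0, -0.0], [0.0, -0.0, 1.0], [-1.0, -0.001, 0.0]]
force: [-0.8, 0.3, 5.9]
finger_gap: 37.2
clock: 14.73
ee_pos: [426.3, 27.4, 37.9]
orientation: [[0.001, -1.0, 0.0], [0.001, 0.0, 1.0], [-1.0, -0.001, 0.001]]
force: [0.0, -1.1, -2.5]
finger_gap: 37.3
```

```bash
python3 -m jog '[0,0,4,0,0,0,-0.35, 0,0,8,0,0,0,-0.35, 1.2,-2,9,0,0,0,-0.35, 3,-5,9,0,0,0,-0.35, 5.3,-8.7,9,0,0,0,-0.35, 7.6,-12.4,9,0,0,0,-0.35, 9.9,-16.2,9,0,0,0,-0.35, 12.2,-20,9,0,0,0,-0.35, 14.2,-23.3,9,0,0,0,-0.35, 15.8,-25.9,8,0,0,0,-0.35, 15.8,-25.9,5,0,0,0,-0.35, 15.8,-25.9,2,0,0,0,-0.35, 15.8,-25.9,0,0,0,0,-0.35, 15.8,-25.9,-0.6,0,0,0,-0.35, 15.8,-25.9,-0.6,0,0,0,-0.35, 15.8,-25.9,-0.6,0,0,0,-0.35, 15.8,-25.9,-0.6,0,0,0,-0.35, 15.8,-25.9,-0.6,0,0,0,-0.35]'
python3 -m jog '[0,0,-0.6,0,0,0,-0.35, 0,0,-0.95,0,0,0,-0.35, 0,0,-0.95,0,0,0,-0.35, 0,0,-0.95,0,0,0,-0.35, 0,0,-0.95,0,0,0,-0.35]'
python3 - <<'E'
from workcell import robot
from h import *
s=robot.read_state();f=robot.grab_frame("wrist");wristpose(f,s)
over(f,(0,0,560,420),1.4,"pics/w7.png",None,None,[(584,-231.5,42,4,4,1,4),(584,-231.5,19,4,54,9,89)])
f=robot.grab_frame("scene")
over(f,(240,100,380,240),4,"pics/s7.png",None,None,[(584,-231.5,42,4,4,1,4),(584,-231.5,19,4,54,9,89)])
E
```

```text
clock: 16.23
ee_pos: [585.2, -231.9, 33.6]
orientation: [[0.003, -1.0, -0.0], [-0.001, -0.0, 1.0], [-1.0, -0.003, -0.001]]
force: [0.5, 0.4, -1.8]
finger_gap: 37.2
clock: 16.65
ee_pos: [584.3, -231.9, 22.0]
orientation: [[0.001, -1.0, 0.0], [0.0, 0.0, 1.0], [-1.0, -0.001, 0.0]]
force: [0.7, 0.2, -0.6]
finger_gap: 37.2
```

View pics/w7.png

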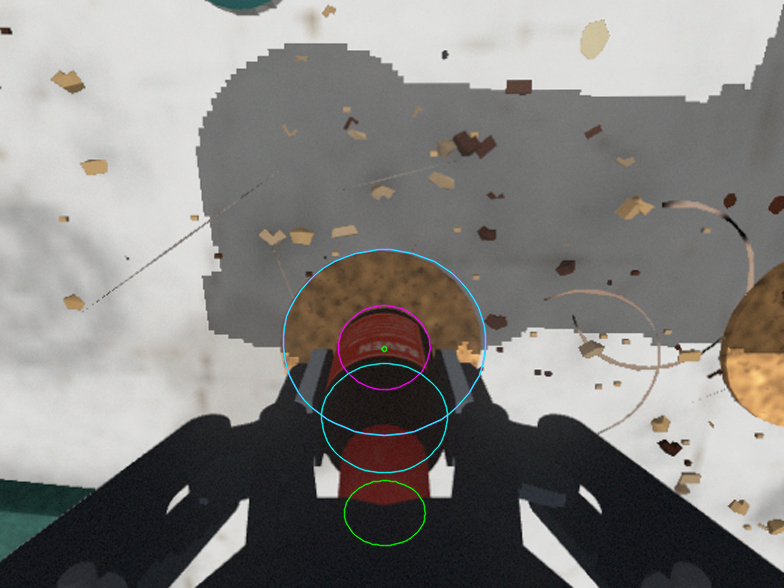

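View pics/s7.png

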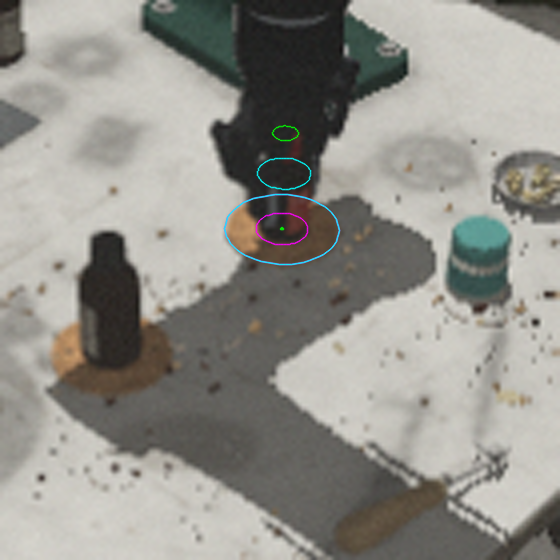

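```bash
python3 -m jog '[0,0,-0.1,0,0,0,-0.35, 0,0,-0.1,0,0,0,-0.35, 0,0,-0.1,0,0,0,1, 0,0,-0.1,0,0,0,1, 0,0,-0.1,0,0,0,1, 0,0,-0.1,0,0,0,1, 0,0,-0.1,0,0,0,1, 0,0,4,0,0,0,1, 0,0,8,0,0,0,1, 0,0,11,0,0,0,1, -2,-0.5,13,0,0,0,1, -6,-2,13,0,0,0,1, -10,-3.3,13,0,0,0,1, -13,-4.2,13,0,0,0,1, -14.2,-4.6,13,0,0,0,1, -14.2,-4.6,13,0,0,0,1, -14.2,-4.6,13,0,0,0,1, -14.2,-4.6,13,0,0,0,1]'
python3 - <<'E'
from workcell import robot
from h import *
s=robot.read_state();print(s["ee_pos"]);f=robot.grab_frame("wrist");wristpose(f,s)
over(f,(0,0,560,420),1.4,"pics/w8.png",None,None,[(584,-231.5,42,4,4,1,4),(584,-231.5,19,4,54,9,89),(442,-277.5,21.5,0,50,21.5,50)])
f=robot.grab_frame("scene")
over(f,(240,100,380,240),4,"pics/s8.png",None,None,[(584,-231.5,42,4,4,1,4),(584,-231.5,19,4,54,9,89),(442,-277.5,21.5,0,50,21.5,50)])
E
```

```text
clock: 18.25
ee_pos: [442.6, -277.7, 151.7]
orientation: [[0.0, -1.0, 0.0], [0.0, 0.0, 1.0], [-1.0, -0.0, 0.0]]
force: [0.1, -0.4, -0.4]
finger_gap: 85.3
[ 442.6089158 -277.7257878  151.6929501]
```

View pics/w8.png

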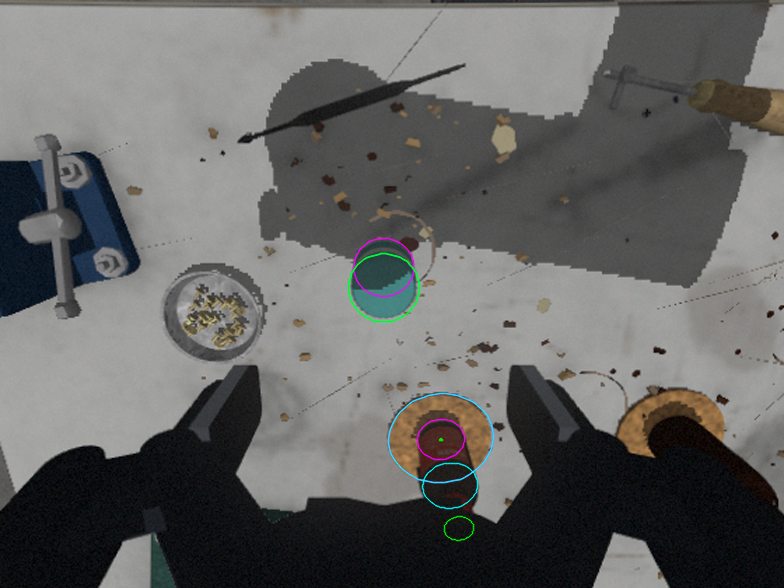

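View pics/s8.png

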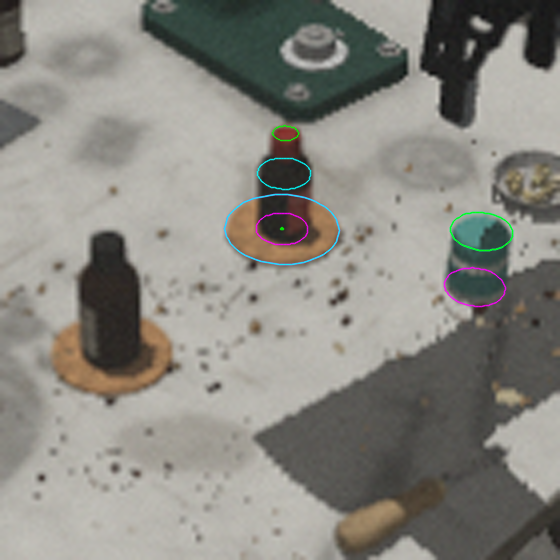

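```bash
python3 -m jog '[0,0,-4,0,0,0,1, 0,0,-8,0,0,0,1, 0,0,-11,0,0,0,1, 0,0,-13.5,0,0,0,1, 0,0,-14.8,0,0,0,1, 0,0,-14.8,0,0,0,1, 0,0,-14.8,0,0,0,1, 0,0,-14.8,0,0,0,1]' 40
python3 -m jog '[0,0,0,0,0,0,-0.25, 0,0,0,0,0,0,-0.25, 0,0,0,0,0,0,-0.25, 0,0,0,0,0,0,-0.25, 0,0,0,0,0,0,-0.25, 0,0,0,0,0,0,-0.25, 0,0,0,0,0,0,-0.25, 0,0,0,0,0,0,-0.25, 0,0,0,0,0,0,-0.25]'
python3 -m jog '[0,0,1,0,0,0,-0.25, 0,0,2,0,0,0,-0.25, 0,0,2,0,0,0,-0.25, 0,0,2,0,0,0,-0.25]'
```

```text
clock: 19.02
ee_pos: [443.2, -278.1, 5.1]
orientation: [[0.001, -1.0, -0.001], [-0.001, -0.001, 1.0], [-1.0, -0.001, -0.001]]
force: [0.7, 0.4, 0.4]
finger_gap: 85.0
clock: 19.77
ee_pos: [442.6, -278.1, 4.7]
orientation: [[0.001, -1.0, -0.0], [-0.001, -0.0, 1.0], [-1.0, -0.001, -0.001]]
force: [-1.2, 1.7, 5.5]
finger_gap: 40.3
clock: 20.1
ee_pos: [442.4, -278.0, 24.5]
orientation: [[0.001, -1.0, 0.0], [-0.0, 0.0, 1.0], [-1.0, -0.001, -0.0]]
force: [-0.2, 1.0, -0.7]
finger_gap: 40.6
```

```bash
python3 -m jog '[0,0,4,0,0,0,-0.25, 0,1.5,8,0,0,0,-0.25, 0,4.5,9,0,0,0,-0.25, 0,8.5,9,0,0,0,-0.25, 0,12.5,9,0,0,0,-0.25, 0,16.5,9,0,0,0,-0.25, 0,20.5,9,0,0,0,-0.25, 0,24.5,9,0,0,0,-0.25, 0,28.5,9,0,0,0,-0.25, 0,32.5,9,0,0,0,-0.25, 0,36.5,9,0,0,0,-0.25, 0,40.5,9,0,0,0,-0.25, 0,44.5,9,0,0,0,-0.25, 0,48.5,9,0,0,0,-0.25, 0,52,9,0,0,0,-0.25, 0,55,9,0,0,0,-0.25, 0,56.4,9,0,0,0,-0.25, 0,56.4,9,0,0,0,-0.25, 0,56.4,9,0,0,0,-0.25]'
python3 - <<'E'
from workcell import robot
from h import *
s=robot.read_state();print(s["ee_pos"]);f=robot.grab_frame("wrist");wristpose(f,s)
over(f,(0,0,560,420),1.4,"pics/w9.png",(584.5,331,-.015),(429.5,304,.22),[])
E
```

```text
clock: 21.68
ee_pos: [441.6, 286.1, 112.9]
orientation: [[-0.001, -1.0, -0.001], [-0.001, -0.001, 1.0], [-1.0, 0.001, -0.001]]
force: [-0.4, -0.0, -1.7]
finger_gap: 40.4
[441.58660108 286.05895385 112.93664692]
```

View pics/w9.png

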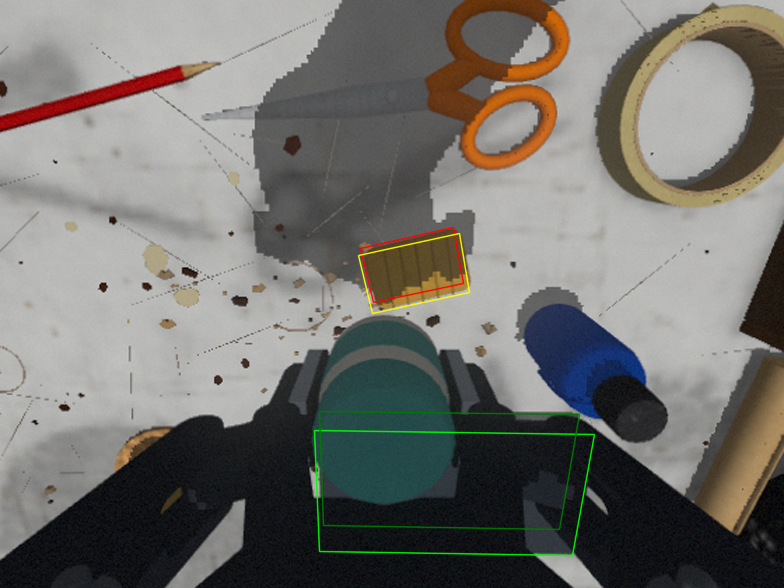

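```bash
python3 -m jog '[2.5,0,0,0,0,0,-0.25, 6,0,0,0,0,0,-0.25, 10,0,0,0,0,0,-0.25, 13,0,0,0,0,0,-0.25, 14.2,0,0,0,0,0,-0.25, 14.2,0,-3,0,0,0,-0.25, 14.2,0,-6,0,0,0,-0.25, 14.2,0,-8,0,0,0,-0.25, 14.2,0,-8,0,0,0,-0.25, 14.2,0,-8,0,0,0,-0.25, 14.2,0,-8,0,0,0,-0.25, 14.2,0,-8,0,0,0,-0.25]'
python3 - <<'E'
from workcell import robot
from h import *
s=robot.read_state();print(s["ee_pos"]);f=robot.grab_frame("wrist");wristpose(f,s)
over(f,(0,0,560,420),1.4,"pics/w10.png",(584.5,331,-.015),None,[(583.8,286,21.5,29,79,21.5,79),(583.8,286,21.5,22,22,1,22)])
f=robot.grab_frame("scene")
over(f,(90,160,250,300),4,"pics/s10.png",(584.5,331,-.015),None,[(583.8,286,21.5,29,79,21.5,79),(583.8,286,21.5,22,22,1,22)])
E
```

```text
clock: 22.73
ee_pos: [585.0, 286.3, 36.3]
orientation: [[0.003, -1.0, 0.0], [0.002, 0.0, 1.0], [-1.0, -0.003, 0.002]]
force: [0.0, 0.6, -1.5]
finger_gap: 40.0
[584.98547196 286.34333481  36.29323939]
```

View pics/w10.png

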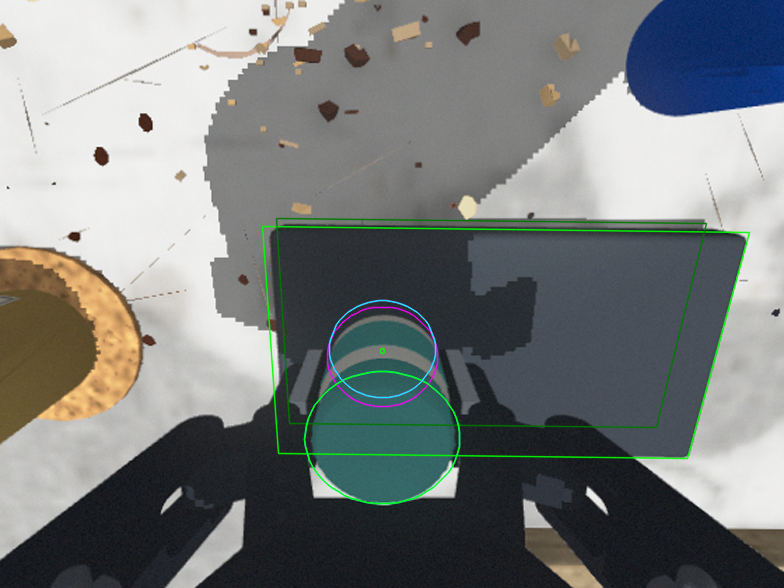

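View pics/s10.png

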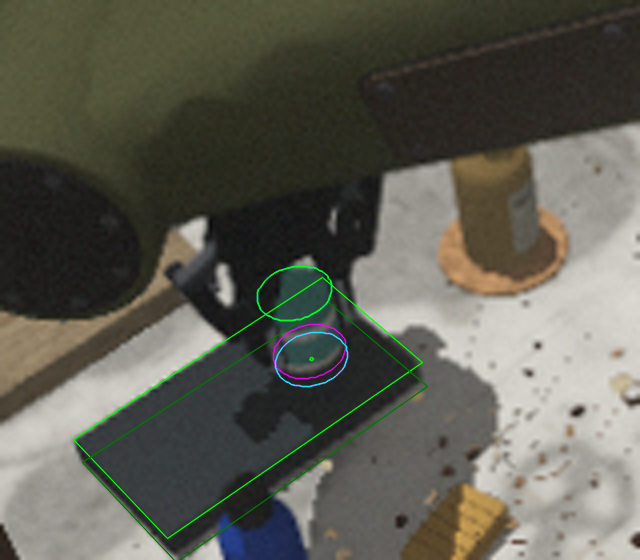

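```bash
python3 -m jog '[0,0,-0.5,0,0,0,-0.25, 0,0,-0.75,0,0,0,-0.25, 0,0,-0.75,0,0,0,-0.25, 0,0,-0.75,0,0,0,-0.25, 0,0,-0.75,0,0,0,-0.25]'
```

```text
clock: 23.25
ee_pos: [584.2, 286.3, 26.7]
orientation: [[0.001, -1.0, -0.0], [0.0, -0.0, 1.0], [-1.0, -0.001, 0.0]]
force: [-0.4, 0.5, 1.7]
finger_gap: 40.6
```

```bash
python3 -m jog '[0,0,0,0,0,0,1, 0,0,0,0,0,0,1, 0,0,0,0,0,0,1, 0,0,0,0,0,0,1, 0,0,0,0,0,0,1, 0,0,3,0,0,0,1, 0,0,7,0,0,0,1, 0,0,11,0,0,0,1, 0,0,12,0,0,0.12,1, -3,0.4,12,0,0,0.24,1, -6,0.8,12,0,0,0.36,1, -9,1.1,12,0,0,0.48,1, -12,1.5,12,0,0,0.6,1, -15.4,1.8,12,0,0,0.72,1, -15.4,1.8,12,0,0,0.84,1, -15.4,1.8,12,0,0,0.96,1]'
python3 -m jog '[0,0,0,0,0,0.12,1, 0,0,0,0,0,0.24,1, 0,0,0,0,0,0.36,1, 0,0,0,0,0,0.48,1, 0,0,0,0,0,0.6,1, 0,0,0,0,0,0.72,1, 0,0,0,0,0,0.831,1, 0,0,0,0,0,0.831,1, 0,0,0,0,0,0.831,1]'
python3 - <<'E'
from workcell import robot
from h import *
s=robot.read_state();print(s["ee_pos"],s["q"].round(2),s["orientation"].round(3).tolist());f=robot.grab_frame("wrist");wristpose(f,s)
over(f,(0,0,560,420),1.4,"pics/w11.png",None,(429.5,304,.22),[(583.8,286,21.5,22,72,21.5,72)])
f=robot.grab_frame("scene")
over(f,(90,160,250,300),4,"pics/s11.png",(584.5,331,-.015),(429.5,304,.22),[(583.8,286,21.5,22,72,21.5,72)])
E
```

```text
clock: 24.58
ee_pos: [428.7, 304.6, 147.0]
orientation: [[0.001, -0.567, -0.824], [0.002, -0.824, 0.567], [-1.0, -0.002, 0.0]]
force: [1.0, 0.6, 0.0]
finger_gap: 85.6
clock: 25.33
ee_pos: [430.0, 304.1, 146.3]
orientation: [[-0.0, 0.215, -0.977], [0.0, -0.977, -0.215], [-1.0, -0.0, 0.0]]
force: [0.1, 0.4, 0.4]
finger_gap: 85.2
[429.9888632  304.07033389 146.27870099] [ 1.   -0.15 -0.25 -0.   -1.47 -0.78] [[-0.0, 0.215, -0.977], [0.0, -0.977, -0.215], [-1.0, -0.0, 0.0]]
```

View pics/w11.png

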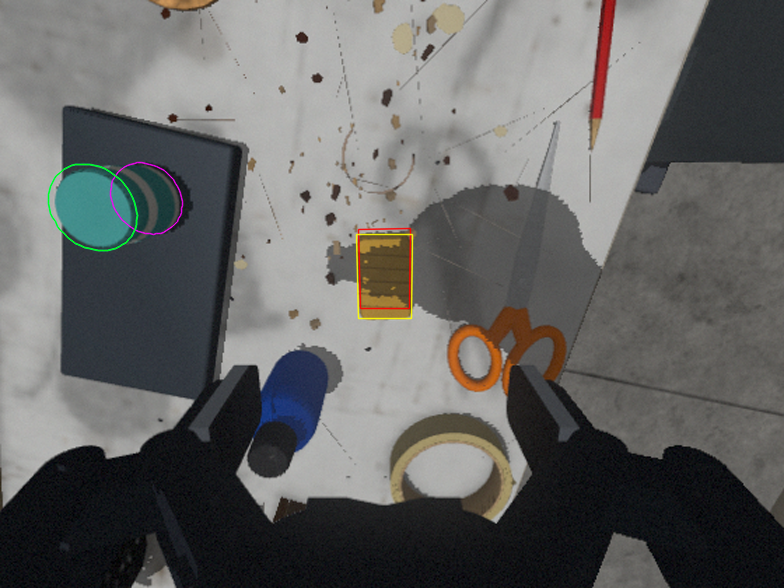

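View pics/s11.png

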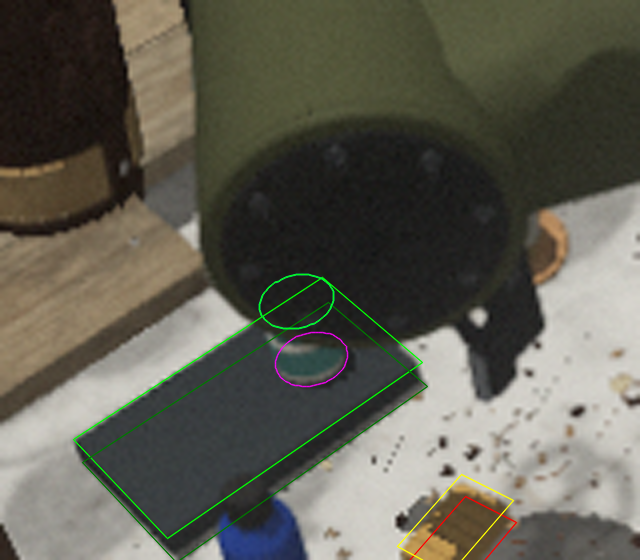

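```bash
python3 -m jog '[0,0,-4,0,0,0,1, 0,0,-8,0,0,0,1, 0,0,-11,0,0,0,1, 0,0,-13,0,0,0,1, 0,0,-14.4,0,0,0,1, 0,0,-14.65,0,0,0,1, 0,0,-14.65,0,0,0,1, 0,0,-14.65,0,0,0,1, 0,0,-14.65,0,0,0,1]' 40
python3 -m jog '[0,0,0,0,0,0,-0.4, 0,0,0,0,0,0,-0.4, 0,0,0,0,0,0,-0.4, 0,0,0,0,0,0,-0.4, 0,0,0,0,0,0,-0.4, 0,0,0,0,0,0,-0.4, 0,0,0,0,0,0,-0.4, 0,0,0,0,0,0,-0.4, 0,0,0,0,0,0,-0.4]'
python3 -m jog '[0,0,1,0,0,0,-0.4, 0,0,2,0,0,0,-0.4, 0,0,2,0,0,0,-0.4, 0,0,2,0,0,0,-0.4]'
```

```text
clock: 26.18
ee_pos: [430.7, 304.9, 1.4]
orientation: [[0.002, 0.218, -0.976], [0.002, -0.976, -0.218], [-1.0, -0.001, -0.002]]
force: [0.2, 0.8, -0.3]
finger_gap: 85.3
clock: 26.93
ee_pos: [430.3, 304.4, 0.3]
orientation: [[0.001, 0.218, -0.976], [0.001, -0.976, -0.218], [-1.0, -0.0, -0.001]]
force: [-0.8, 0.3, 4.7]
finger_gap: 34.9
clock: 27.27
ee_pos: [430.3, 304.5, 20.6]
orientation: [[0.001, 0.218, -0.976], [0.001, -0.976, -0.218], [-1.0, -0.001, -0.001]]
force: [0.1, 0.2, -1.7]
finger_gap: 35.5
```

```bash
python3 -m jog '[0,0,4,0,0,0,-0.4, 0,0,8,0,0,0,-0.4, 0,0,11.5,0,0,-0.06,-0.4, 3,1.3,12,0,0,-0.12,-0.4, 6,2.7,12,0,0,-0.18,-0.4, 9,4.1,12,0,0,-0.237,-0.4, 12,5.6,12,0,0,-0.237,-0.4, 14.5,6.7,12,0,0,-0.237,-0.4, 15.5,7.2,11,0,0,-0.237,-0.4, 15.5,7.2,8,0,0,-0.237,-0.4, 15.5,7.2,5,0,0,-0.237,-0.4, 15.5,7.2,2.5,0,0,-0.237,-0.4, 15.5,7.2,1.2,0,0,-0.237,-0.4, 15.5,7.2,1.2,0,0,-0.237,-0.4, 15.5,7.2,1.2,0,0,-0.237,-0.4, 15.5,7.2,1.2,0,0,-0.237,-0.4, 15.5,7.2,1.2,0,0,-0.237,-0.4]'
python3 - <<'E'
from workcell import robot
from h import *
s=robot.read_state();print(s["ee_pos"],s["q"].round(2));f=robot.grab_frame("wrist");wristpose(f,s)
over(f,(0,0,560,420),1.4,"pics/w12.png",(585,331.3,-.015),(585.7,376.3,-.015,s["ee_pos"][2]-.3),[(584,286.2,21.5,22,72,21.5,72)])
f=robot.grab_frame("scene")
over(f,(90,160,250,300),4,"pics/s12.png",(585,331.3,-.015),(585.7,376.3,-.015,s["ee_pos"][2]-.3),[(584,286.2,21.5,22,72,21.5,72)])
E
```

```text
clock: 28.68
ee_pos: [586.1, 377.0, 34.6]
orientation: [[0.003, -0.017, -1.0], [0.003, -1.0, 0.017], [-1.0, -0.003, -0.003]]
force: [-0.7, 0.2, 0.0]
finger_gap: 35.3
[586.05753106 377.03858067  34.61816952] [ 0.86  0.35  0.07  0.   -1.29 -0.87]
```

View pics/w12.png

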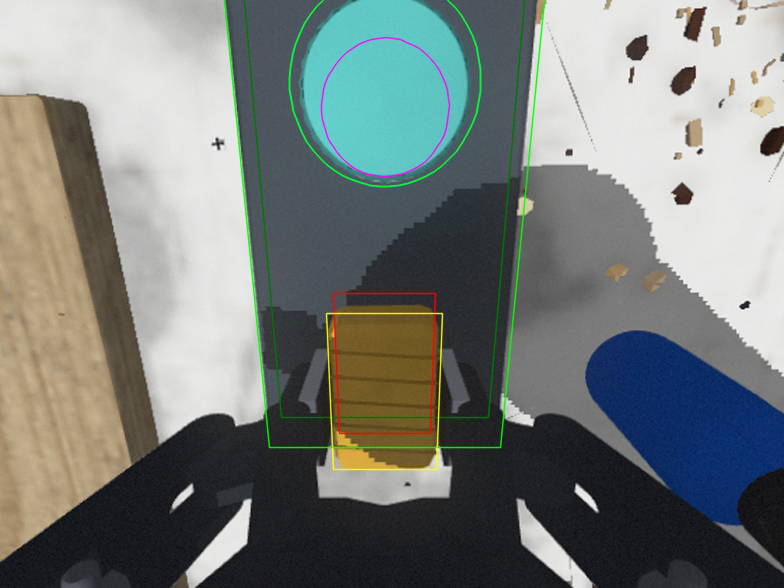

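View pics/s12.png

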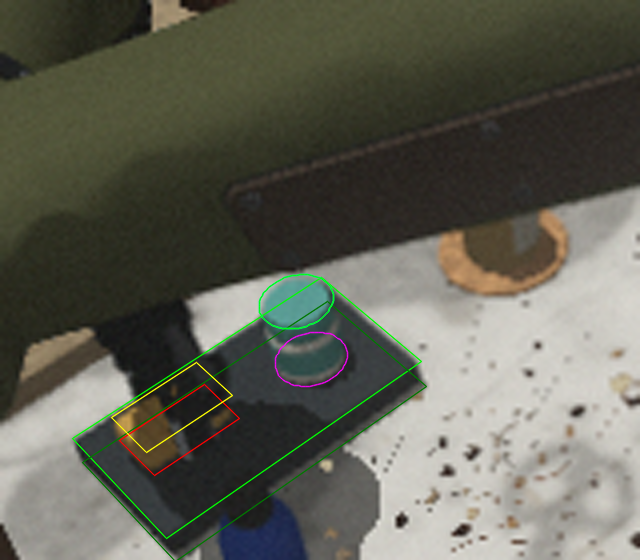

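Run:
```python
from workcell import robot
from h import *
s=robot.read_state();f=robot.grab_frame("wrist");wristpose(f,s)
import pickle;pickle.dump(f,open("w12.pkl","wb"))
g=f["pixels"].astype(float).mean(2)
for r in range(0,300,30):
    row=g[r];d=np.diff(cv2.GaussianBlur(row[None],(5,1),0)[0])
    l=155+np.argmin(d[155:200]);R=340+np.argmax(d[340:400])
    a=onplane(f,(l+.5,r),22);b=onplane(f,(R+.5,r),22);print(r,l,R,a[:2].round(1),b[:2].round(1),d[l].round(),d[R].round())
cv2.imwrite("pics/w12c.png",crop(f["pixels"][:,:,::-1],150,0,400,330,2.2*.8))
```

```text
0 158 388 [633.9 253.7] [533.4 255.5] -36.0 27.0
30 162 380 [633.7 265.2] [535.8 266.9] -45.0 54.0
60 165 377 [634.  277.4] [536.  279.1] -54.0 52.0
90 168 374 [634.2 290.3] [536.3 291.9] -58.0 42.0
120 171 371 [634.5 304. ] [536.6 305.6] -54.0 25.0
150 174 368 [634.7 318.5] [536.9 320.1] -51.0 47.0
180 177 366 [635. 334.] [536.7 335.6] -45.0 17.0
210 180 363 [635.3 350.4] [537.1 352. ] -45.0 15.0
240 183 360 [635.5 367.9] [537.5 369.5] -37.0 21.0
270 186 358 [635.8 386.6] [537.3 388.1] -43.0 24.0
```

View pics/w12c.png

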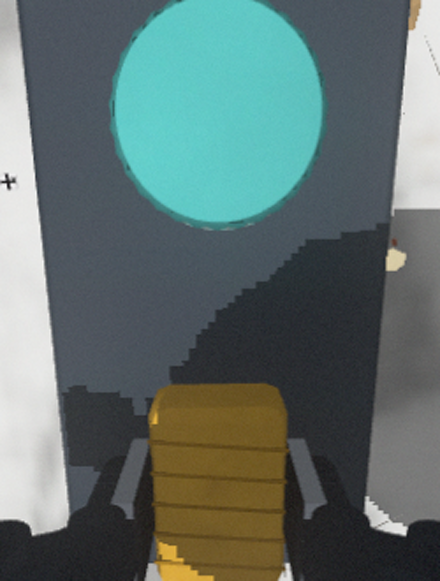

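```bash
python3 -m jog '[0,0,-0.5,0,0,0,-0.4, 0,0,-0.9,0,0,0,-0.4, 0,0,-0.98,0,0,0,-0.4, 0,0,-0.98,0,0,0,-0.4, 0,0,-0.98,0,0,0,-0.4, 0,0,-0.98,0,0,0,-0.4]'
```

```text
clock: 29.33
ee_pos: [585.2, 376.4, 22.4]
orientation: [[0.001, -0.017, -1.0], [0.0, -1.0, 0.017], [-1.0, -0.0, -0.001]]
force: [-0.8, 0.4, 2.9]
finger_gap: 35.0
```

Contact with the slab shows in the force. I release, rise and retreat clear.

```bash
python3 -m jog '[0,0,0,0,0,0,0.4, 0,0,0,0,0,0,0.4, 0,0,0,0,0,0,0.4, 0,0,0,0,0,0,0.4, 0,0,3,0,0,0,0.4, 0,0,7,0,0,0,0.6, 0,0,11,0,0,0,0.6, 0,0,15,0,0,0,0.6, -3,-3,18,0,0,0,0.6, -7,-7,20,0,0,0,0.6, -11,-11,20,0,0,0,0.6, -14,-14,20,0,0,0,0.6, -17,-18,20,0,0,0,0.6, -20,-22,20,0,0,0,0.6, -20,-26,20,0,0,0,0.6, -20,-30,20,0,0,0,0.6, -20,-34,20,0,0,0,0.6, -20,-37,20,0,0,0,0.6]'
python3 -m jog '[0,-4,0,0,0,0,0.6, 0,-8,0,0,0,0,0.6, 0,-12,0,0,0,0,0.6, 0,-16,0,0,0,0,0.6, 0,-20,0,0,0,0,0.6, 0,-24,0,0,0,0,0.6, 0,-28,0,0,0,0,0.6, 0,-30,0,0,0,0,0.6, 0,-30,0,0,0,0,0.6, 0,-30,0,0,0,0,0.6, 0,-30,0,0,0,0,0.6]'
python3 - <<'E'
from workcell import robot
from h import *
cyl=[(586,135,42,4,4,1,4),(579.5,-47.6,42,4,4,1,4),(584,-231.5,42,4,4,1,4),(586,135,25,4,84,13,124),(579.5,-47.6,21,4,64,9,102),(584,-231.5,19,4,54,9,89),(584,286.2,21.5,22,72,21.5,72)]
f=robot.grab_frame("scene");over(f,(90,130,350,320),3,"pics/sf.png",(585,331.3,-.015),(585.7,376.3,-.015,22),cyl)
f=robot.grab_frame("top");over(f,(110,150,300,255),4,"pics/tf.png",(585,331.3,-.015),(585.7,376.3,-.015,22),cyl)
over(f,(250,150,440,255),4,"pics/tf2.png",(585,331.3,-.015),None,cyl)
for o in ("beeswax","dye_jar","dye_bottle_1","rivet_dish"):
    for c in ("scene","top"): print(o,c,[(np.round(d["position"]).tolist(),round(d["score"],2)) for d in robot.place_of(c,o)])
E
```

```text
clock: 30.83
ee_pos: [386.5, 38.8, 222.4]
orientation: [[0.002, -0.015, -1.0], [0.001, -1.0, 0.015], [-1.0, -0.001, -0.002]]
force: [2.3, 0.0, 1.0]
finger_gap: 68.4
clock: 31.75
ee_pos: [387.5, -259.6, 221.8]
orientation: [[-0.0, -0.017, -1.0], [0.0, -1.0, 0.017], [-1.0, -0.0, 0.0]]
force: [-0.7, 0.2, -0.9]
finger_gap: 68.5
beeswax scene [([585.0, 377.0, 16.0], 0.81)]
beeswax top [([588.0, 379.0, 20.0], 0.83)]
dye_jar scene [([585.0, 284.0, 23.0], 0.98)]
dye_jar top [([588.0, 283.0, 24.0], 0.5)]
dye_bottle_1 scene [([577.0, -49.0, -2.0], 0.83), ([583.0, 136.0, 2.0], 0.78), ([476.0, 394.0, 6.0], 0.78), ([582.0, -235.0, 4.0], 0.53)]
dye_bottle_1 top [([586.0, 136.0, 4.0], 0.88), ([478.0, 398.0, 3.0], 0.54)]
rivet_dish scene [([474.0, -403.0, -0.0], 0.75), ([582.0, -235.0, 3.0], 0.52)]
rivet_dish top []
```

View pics/sf.png

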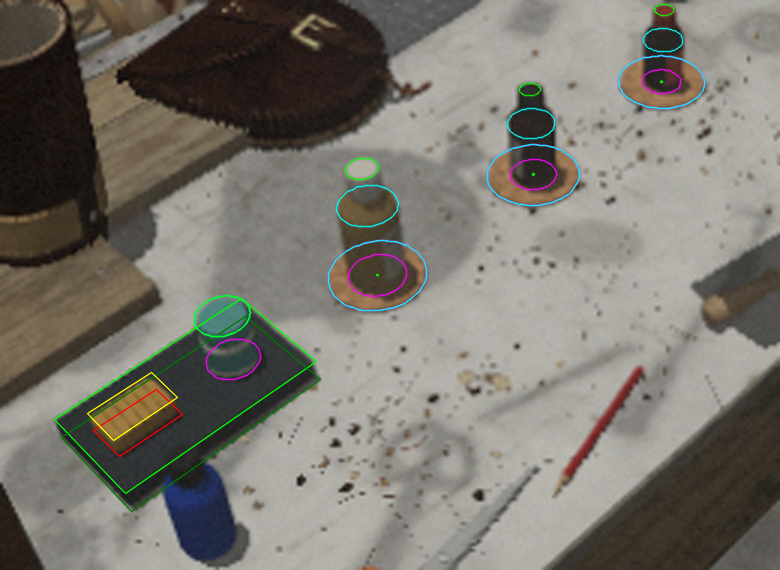

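View pics/tf.png

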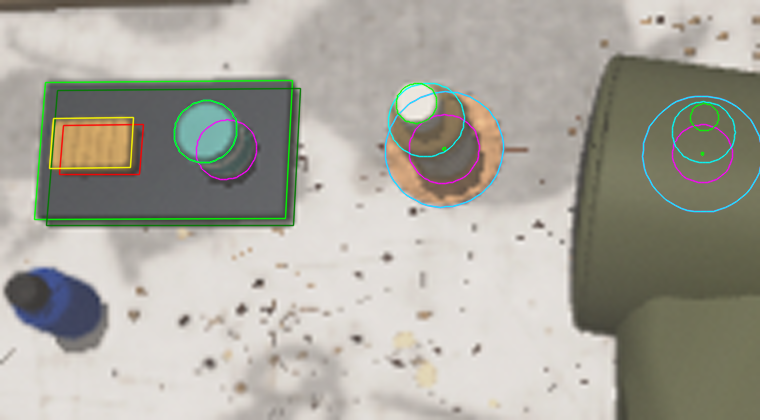

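View pics/tf2.png

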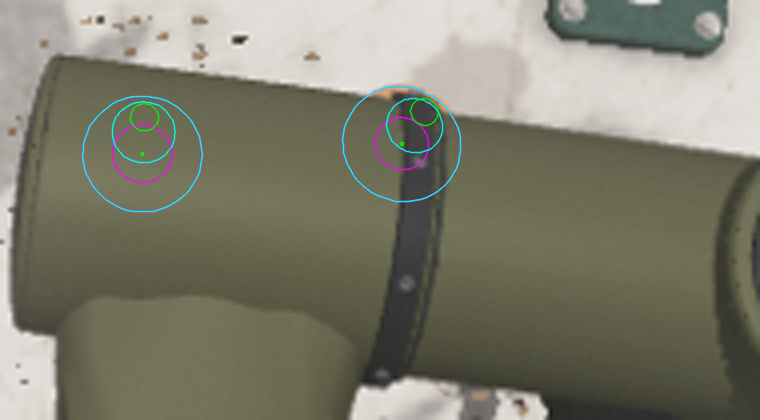

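All five stand in place within about 2 mm of the planned outlines, and the arm is clear. The scene view shows the bottles at about (377,275), (532,174) and (661,80), and the wax (135,412) and jar (230,345) on the slab. I hand in.

Run:
```python
from workcell import robot
print(robot.finish_job())
```

```text
the job is handed in; nothing more can be done
None
```

The finishing station is set out and handed in at about 32 s of the 118 s allowed.

- **Bottles:** ochre stands on the left coaster, brown on the middle one and black with the red cap on the right one.
- **Slab:** the wax lies scored side up in the middle of the left half, its long side parallel to the slab's. The teal jar stands in the middle of the right half, to the right of the wax.

**Last checks:** in the scene picture all five match my planned outlines to about 2 mm, upright or flat. The top picture agrees for the ochre bottle, jar and wax, but the arm hid the middle and right coasters there, so those two were checked only from the scene and wrist cameras. My two camera estimates of the brown bottle's start disagreed by about 3 mm, so I corrected it with the wrist view before gripping.

The networks put the jar, the wax and the bottles within about 4 mm of plan. They also reported some wrong matches, such as the red-capped bottle as a rivet dish, which I discarded against the picture. The rivet dish was found where it started in the scene picture; the top camera did not detect it at the end.

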